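Take a sold crop's card out of the lever arch file

ROBOT

A 7-joint arm with a two-finger parallel gripper is mounted at the origin on the work surface. World frame = base frame: x ahead of the robot, y to its left, z up, the work surface at z = 0. Lengths are in m, angles in degrees, forces in N, time in s.
With the tool pointing down it reaches from about 0.425 to 0.95 m from the base axis. Payload 4.7 kg.
Tool frame: the origin (TCP) lies midway between the tips of the shut fingers; the grasp point (between the pads) lies arm.grasp_offset behind it (arm.grasp_offset is the distance from the TCP to the grasp point, in m); z points along the fingers, y is the direction in which the jaws open and shut (so a half turn about z gives the same grasp; the last joint's range is limited). The gripper opens to 87 mm and grips with 3 to 60 N. Pads are 19 mm wide; open, the fingers measure 117 mm over their backs; the gripper's body (75 mm by 190 mm) begins 51 mm behind the grasp point.
Start: joints at [63.088, 26.849, -2.785, 87.806, 1.381, 65.374, -4.715], TCP at [0.288, -0.61, 0.223] pointing down, gripper open.
Joint ranges: [-148.3, 148.3], [-19.14, 114.17], [-79.39, 73.82], [5.75, 140.21], [-59.74, 239.74], [12.07, 113.84], [-152.46, 152.46]. Speed limits (degrees/s): [147.25, 147.25, 180, 180, 180, 180, 180].

INTERFACE

Orientations are given as a 3x3 rotation matrix whose columns are the frame's x, y, z axes.
In Python, from cell import arm gives the robot as it stands.
- The arm moves only by the tool apply_moves, never from a script. Its argument "steps" is a list of rows, each an object of numbers: "grip": the closure, from -1 (fully open) to 1 (shut), so that 0 is half open; "tx", "ty", "tz": the shift along the tool's x, y, z normalised to -1 to 1, where 1 is 500 mm; "ax", "ay", "az": the turn, a rotation vector about the tool's x, y, z normalised to -1 to 1, where 1 is pi rad. A call has 1 to 10 rows; each row is the pose to reach, as a shift and turn from the pose measured when the call began, along the tool's axes at that moment, turning the shorter way round; what a row does not reach only later rows make up. A row lasts 1/8 s, in which the tool goes at most 62.5 mm and 10.7 degrees, less where a joint would pass 70% of its speed; a pose out of reach is approached as far as the arm can. A call with a number of a shift or a turn outside -1 to 1 is refused whole. A call with a gripper value outside its range is refused whole. The fingers move at their own pace and stop on an object; "squeeze" is the grip in N (left out, the last holds). Time passes only in rows, so rows that repeat a pose let the fingers close. It gives the time, the measured TCP pose, the force and the opening at its end, in the units of the state.
- arm.observe(): the state, without advancing time (a new reading comes with each control period).
- arm.snapshot(name): name is "side" or "top"; returns a dict with "frame" (400x640x3 uint8, blue, green, red), "z_map" (400x640 float32, m along the optical axis (not along the pixel's ray), 0 where there is no reading), "mtx" (3x3 intrinsics, pixels), "k1" (the pictures are not rectified: a ray, as slopes to the right and down, at radius r is drawn at 1 + k1 r^2 times it, then the intrinsics apply), "R" (3x3) and "t" (3): a world point X has camera coordinates R X + t. Camera axes: x right, y down, z forward; pixel columns grow to the right and rows downward; lengths in m; the calibration is good to about 2 mm. A picture is of the moment at which its call begins.
- arm.finish_job(): hands the job in, once; it reports no verdict.
The state is a dict: "time_s": time; "joints": joint angles; "joint_vel": joint speeds; "effort": joint torques, N m; "position": TCP position; "tool_rot": TCP orientation; "force": force on the tool from outside, world axes, zero at the start; "wrist_torque": the same for the moment, N m; "opening": opening from 0.0 (shut) to 1.0 (fully open).
Only numpy, scipy, OpenCV 4.12 (cv2) and the standard library are available. Lean on these libraries where they do the work, as an engineer would, in place of code of your own. Each camera call takes 0.05 s, during which the arm holds its last target.

TASK

At the nursery's record bench, lift the red lever of the file to spring its rings open, take the yellow crop card up off the posts and set it down flat, tab up, in the blue tray - do not drop it. Then press the lever fully down again so that the rings are closed, and let go. Leave the seedlings, the pot and the bottle where they stand.

Things in the scene. Friction and masses are not known exactly. Their poses are not given: they have to be found in the camera images.
- file: Lever arch file lying open, fixed to the bench: dark green board 230 x 310 x 4 mm (x -110 to +120, y -155 to +155). Origin on the bench surface; x points across it to the ring mechanism, y along the mechanism to the lever, z up. A fixed pad of record sheets, 150 x 150 mm, top at z = 20, is centred at x = 5, y = 0. The lever's bracket spans x 73 to 97, y 50 to 74, up to z = 54.
- posts (a point): Point midway between the tops of the file's two fixed steel posts (file x = 60, y = 0, z = 62 mm); axes as the file's. The upright posts, 7 mm in diameter, stand at 40 mm either side of it along y.
- lever (a joint): Angle of the red-handled lever: 0 pressed down, level (rings closed); 1.0 rad lifted (rings open). An over-centre spring turns it to the nearer end (changeover near 0.5 rad) and keeps it there; about 5 N at the handle, up or down, moves it off either end.
- arch (a joint): Angle of the two steel arches, which move together, driven by the lever only: 0 closed on the post tops (highest point 74 mm above the bench), 0.9 rad open, leaning back to the file's +x, clear of the posts (highest point about 82 mm). They hinge along the file's y at x = 100, z = 14 mm.
- lever_hinge (a point): The lever's pivot, at file x = 85, y = 60, z = 45 mm; axes fixed to the lever. The hinge axis is the file's x axis; the lever points to the file's +y when down, and lifting raises that end. Its over-centre spring is a thin steel strut at file x = 85, y = -25 to 45, up to 60 mm above the bench.
- lever_grip (a point): Centre of the lever's red plastic handle, 85 mm from the pivot; axes fixed to the lever: x along the hinge axis, y out along the lever, z up when it is down. The handle is 20 mm wide (x), 40 mm long (y), 12 mm thick (z); 35 mm of free space below it when down. It can be pinched across its width from above and swung about the pivot.
- card: Yellow rigid plastic crop card, 130 (x) x 120 (y) x 5 mm, about 0.1 kg, lying on the record sheets, the posts standing through its two square holes (15 mm, at card x = 53, y = -40 and +40; about 3.5 mm play). Origin at the centre of its underside, z up. A grip tab 50 mm long (x), 10 mm thick (y) stands upright at its centre, its top 39 mm above the underside.
- card_tab (a point): Middle of the top edge of the card's grip tab; axes as the card's.
- tray: Loose blue open tray, outside 185 (x) x 170 (y) x 32 mm, walls and floor 5 mm, 0.7 kg. Origin at the centre of its underside, z up. May stand left or right of the file.
- plugs: Bystander: black plug tray with seedlings, 160 x 160 mm, 45 mm high, leaves up to 90 mm; origin at the centre of its underside. Stands on the side of the file where the tray is not.
- pot: Bystander: terracotta flower pot, 90 mm across the rim, 80 mm high; origin at the centre of its underside.
- bottle: Bystander: white bottle, 68 mm across, 150 mm high; origin at the centre of its underside.
Not all that is in view belongs to the job. What is meant by the card is not black, green or purple, and is the larger of those in its own colour.

How it is judged:
By the outcome, as a careful person would: the job done as asked, in the order asked, and still so for the second after the job is handed in, with the robot touching nothing.
It also fails if it takes over 72 s, if anything falls off the work surface, if the arm or the gripper's body presses on something with over 40 N, if the wrist force passes 120 N, or if a joint passes its speed limit or range.

## Working session

There is one attempt and no reset: what is moved stays moved. The work goes in short steps, Python scripts to look and compute and a tool call to move; the robot and the scene stay as the last step left them, time stands still between calls to the robot, and variables do not carry over. Pictures are saved under pics/ and viewed, and the job is handed in when it is done.

Besides the shell and the picture viewer there is one more tool, called after "Request:" as name(argument=value, ...) on one line, values as JSON. apply_moves: Moves the arm, as the interface text tells. Its arguments: {"type":"object","properties":{"steps":{"type":"array","items":{"type":"object","properties":{"grip":{"type":"number"},"tx":{"type":"number"},"ty":{"type":"number"},"tz":{"type":"number"},"ax":{"type":"number"},"ay":{"type":"number"},"az":{"type":"number"}}}},"squeeze":{"type":"number"}},"required":["steps"]}

```bash
mkdir -p pics; ls; cat > h.py <<'E'
import numpy as np, cv2
from cell import arm
def snap(n):
    s=arm.snapshot(n); np.savez(f'{n}.npz',**s); return s
def load(n): return dict(np.load(f'{n}.npz'))
def world_all(s):
    K=s['mtx'];k1=float(s['k1']);h,w=s['z_map'].shape
    u,v=np.meshgrid(np.arange(w),np.arange(h))
    a=slopes(s,np.stack([u,v],-1).reshape(-1,2)).reshape(h,w,2)
    z=s['z_map']; P=np.dstack([a*z[...,None],z])
    return (P-s['t'])@s['R']
def slopes(s,px):
    px=np.asarray(px,float).reshape(-1,1,2)
    return cv2.undistortPoints(px,s['mtx'],np.array([float(s['k1']),0,0,0,0])).reshape(-1,2)
def ray(s,px,z):
    a=slopes(s,px); d=np.c_[a,np.ones(len(a))]@s['R']; c=-s['R'].T@s['t']
    return c+d*((z-c[2])/d[:,2])[:,None]
E
python3 - <<'E'
from h import *
o=arm.observe();print(o, arm.grasp_offset)
for n in('side','top'):
    s=snap(n);cv2.imwrite(f'pics/{n}0.png',s['frame']);print(n,s['mtx'],s['k1'],-s['R'].T@s['t'],s['R'])
E
```

```text
pics
{'time_s': 0.0, 'joints': array([63.08718643, 26.8966772 , -2.78537701, 87.87370745,  1.38116569,
       65.37298947, -4.71439682]), 'joint_vel': array([ 0.07640097,  0.01799028,  0.03856867,  0.00852723,  0.04030204,
        0.03803378, -0.01496333]), 'effort': array([-1.24263843e-03, -5.07969224e+01, -8.07863404e-02, -2.36154020e+01,
       -6.11903728e-02,  3.78884620e-02,  1.94363251e-04]), 'position': array([ 0.28777493, -0.60992933,  0.221507  ]), 'tool_rot': array([[ 9.04373740e-01,  4.26740401e-01, -8.76971981e-04],
       [ 4.26741297e-01, -9.04372137e-01,  1.70398781e-03],
       [-6.59485856e-05, -1.91528199e-03, -9.99998164e-01]]), 'force': array([0.57012921, 0.29019255, 0.98875518]), 'wrist_torque': array([-0.03409103,  0.02016107,  0.03641185]), 'opening': 1.0012398133749787} 0.0187
side [[393.54579593   0.         320.7881914 ]
 [  0.         393.54579593 206.86713185]
 [  0.           0.           1.        ]] -0.030989031246288826 [0.21924471 0.8667806  0.59898609] [[-0.949708   -0.31223796 -0.02370991]
 [-0.13703396  0.48249727 -0.8651116 ]
 [ 0.28156065 -0.81835435 -0.50101873]]
top [[421.09041182   0.         318.73064719]
 [  0.         421.09041182 200.22452182]
 [  0.           0.           1.        ]] -0.1099665547197762 [0.44829051 0.00120075 1.15269409] [[-0.00197888 -0.99997618 -0.00661267]
 [-0.99694519  0.00248911 -0.07806461]
 [ 0.07807921  0.00643799 -0.99692637]]
```

View pics/top0.png

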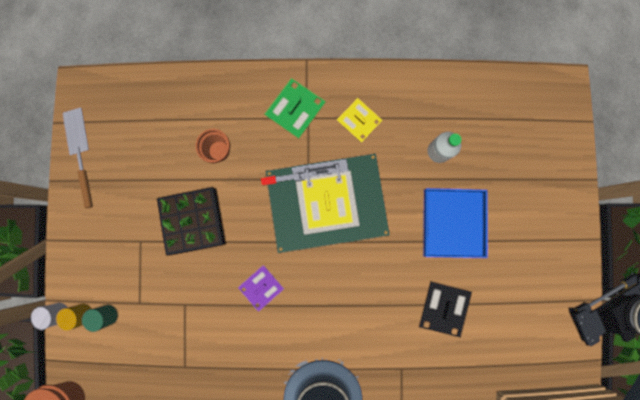

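View pics/side0.png

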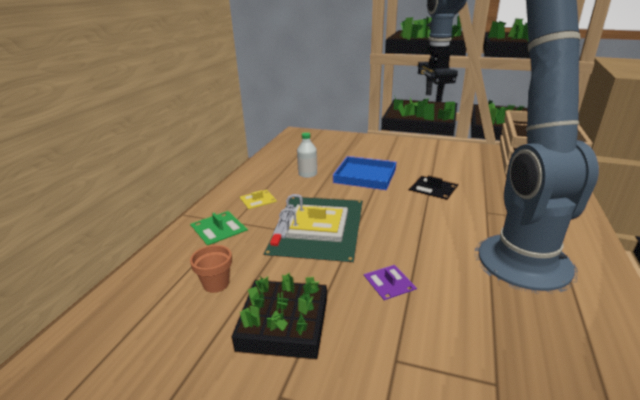

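The top view shows the file at (327,203), with its lever handle at (268,181) to the left (+y). The tray is at (456,223), the plugs at (190,220), the pot at (213,146) and the bottle at (445,148). There are two yellow candidates: a card on the posts at (328,200) and a loose card at (360,120). The one on the posts looks larger, so I'll confirm that with a crop and a size measurement.

```bash
python3 - <<'E'
from h import *
s=load('top');f=s['frame'];hsv=cv2.cvtColor(f,cv2.COLOR_BGR2HSV)
W=world_all(s)
def comps(name,m,z,amin=40):
    m=m.astype(np.uint8)
    n,l,st,c=cv2.connectedComponentsWithStats(m)
    for i in range(1,n):
        if st[i,4]<amin: continue
        cs,_=cv2.findContours((l==i).astype(np.uint8),cv2.RETR_EXTERNAL,cv2.CHAIN_APPROX_NONE)
        c0=max(cs,key=cv2.contourArea); P=ray(s,c0.reshape(-1,2),z)[:,:2].astype(np.float32)*1000
        r=cv2.minAreaRect(P); print(name,'px',c[i].round(),'area',st[i,4],'rect c',np.round(r[0],1),'size',np.round(r[1],1),'ang',round(r[2],1),'zmed',np.median(W[l==i][:,2]).round(4))
H,S,V=hsv[...,0],hsv[...,1],hsv[...,2]
comps('yellow',(H>22)&(H<36)&(S>150)&(V>100),.025)
comps('red',((H<4)|(H>174))&(S>180)&(V>100),.045,15)
comps('blue',(H>100)&(H<125)&(S>150)&(V>80),.032)
comps('dkgreen',(H>65)&(H<100)&(S>60)&(V<110),.004,300)
c=cv2.resize(f[85:265,245:405],None,fx=3.3,fy=3.3,interpolation=cv2.INTER_CUBIC);cv2.imwrite('pics/crop1.png',c)
E
```

```text
yellow px [360. 120.] area 866 rect c [ 758.  -102.6] size [93.8 87.3] ang 46.3 zmed 0.0035
yellow px [327. 201.] area 1560 rect c [534.2 -13.1] size [125.7 115.2] ang 8.0 zmed 0.0248
red px [268. 180.] area 90 rect c [588.8 143.6] size [18.2 35.7] ang 7.9 zmed 0.051
blue px [455. 223.] area 4143 rect c [ 475.1 -359.7] size [168.5 179.9] ang 88.7 zmed 0.0055
dkgreen px [331. 210.] area 4490 rect c [531.3 -13.9] size [223.2 302.9] ang 9.0 zmed 0.0037
```

View pics/crop1.png

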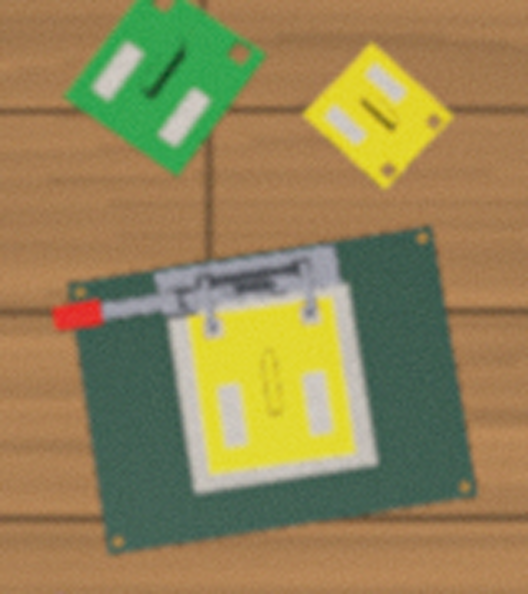

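Sizes settle it. The card on the posts measures about 126x115 mm, top at z ≈ 25 mm, so it fits 130x120. The loose one is only about 94x87 mm. Position checks:
- The handle is at (588,143) mm, against (588.5,141.5) predicted from the board pose.
- The file yaw is about 8.7°.

Next I'll compute the moves to the lever.

```bash
cat >> h.py <<'E'
from scipy.spatial.transform import Rotation as Ro
YAW=np.deg2rad(8.7); O=np.array([.5264,-.0147,0])
RF=Ro.from_euler('z',YAW).as_matrix()
def F(x,y,z): return O+RF@(np.array([x,y,z])/1000)
def Rdown(yawdeg,tilt=0):
    # tool x at yaw, z down; tilt about tool y (deg)
    a=np.deg2rad(yawdeg); x=np.array([np.cos(a),np.sin(a),0]); z=np.array([0,0,-1.]); y=np.cross(z,x)
    return np.c_[x,y,z]@Ro.from_euler('y',tilt,degrees=True).as_matrix()
def move(p,R,o=None,label=''):
    """p = TCP target"""
    o=o or arm.observe(); R0=o['tool_rot']
    t=R0.T@(p-o['position'])/.5; a=Ro.from_matrix(R0.T@R).as_rotvec()/np.pi
    print(label,'t',np.round(t,4),'a',np.round(a,4))
def st():
    o=arm.observe();print('t',round(o['time_s'],2),'p',o['position'].round(4),'F',o['force'].round(1),'open',round(float(o['opening']),3),'j',o['joints'].round(0)); return o
G=arm.grasp_offset
E
python3 - <<'E'
from h import *
st();g=F(85,145,45)+0;g[:2]=[.5882,.1423];print(g)
R=Rdown(98.7);print(R)
move((arm.observe()['position']+[g[0],g[1],.2])/2,R,label='mid');move(np.array([g[0],g[1],.16]),R,label='above')
E
```

```text
t 0.1 p [ 0.2878 -0.61    0.2216] F [-0.1  0.  -0.3] open 0.997 j [63. 27. -3. 88.  1. 65. -5.]
[0.5882 0.1423 0.045 ]
[[-0.15126082  0.98849389  0.        ]
 [ 0.98849389  0.15126082  0.        ]
 [ 0.          0.         -1.        ]]
mid t [ 0.5927 -0.5521  0.0225] a [-5.00e-04 -3.00e-04 -4.08e-01]
above t [ 1.1854 -1.1042  0.1251] a [-5.00e-04 -3.00e-04 -4.08e-01]
```

Request:
apply_moves(steps=[{"tx": 0.59,"ty": -0.55,"tz": 0.02,"az": -0.408,"grip": -1},{"tx": 0.59,"ty": -0.55,"tz": 0.02,"az": -0.408,"grip": -1},{"tx": 0.59,"ty": -0.55,"tz": 0.02,"az": -0.408,"grip": -1},{"tx": 0.59,"ty": -0.55,"tz": 0.02,"az": -0.408,"grip": -1},{"tx": 0.59,"ty": -0.55,"tz": 0.02,"az": -0.408,"grip": -1},{"tx": 0.59,"ty": -0.55,"tz": 0.02,"az": -0.408,"grip": -1},{"tx": 0.59,"ty": -0.55,"tz": 0.02,"az": -0.408,"grip": -1},{"tx": 0.59,"ty": -0.55,"tz": 0.02,"az": -0.408,"grip": -1}], squeeze=25)

```text
schema error: expected keys grip, tx, ty, tz, ax, ay, az
```

```bash
python3 - <<'E'
from h import *
st();move(np.array([.5882,.1423,.12]),Rdown(98.7),label='above')
E
```

```text
t 0.1 p [ 0.2878 -0.61    0.2216] F [-0.1  0.  -0.3] open 0.997 j [63. 27. -3. 88.  1. 65. -5.]
above t [ 1.1854 -1.104   0.2051] a [-5.00e-04 -3.00e-04 -4.08e-01]
```

All keys are needed in every row.

Request:
apply_moves(steps=[{"tx": 0.59,"ty": -0.55,"tz": 0.02,"ax": 0,"ay": 0,"az": -0.408,"grip": -1},{"tx": 0.59,"ty": -0.55,"tz": 0.02,"ax": 0,"ay": 0,"az": -0.408,"grip": -1},{"tx": 0.59,"ty": -0.55,"tz": 0.02,"ax": 0,"ay": 0,"az": -0.408,"grip": -1},{"tx": 0.59,"ty": -0.55,"tz": 0.02,"ax": 0,"ay": 0,"az": -0.408,"grip": -1},{"tx": 0.59,"ty": -0.55,"tz": 0.02,"ax": 0,"ay": 0,"az": -0.408,"grip": -1},{"tx": 0.59,"ty": -0.55,"tz": 0.02,"ax": 0,"ay": 0,"az": -0.408,"grip": -1},{"tx": 0.59,"ty": -0.55,"tz": 0.02,"ax": 0,"ay": 0,"az": -0.408,"grip": -1},{"tx": 0.59,"ty": -0.55,"tz": 0.02,"ax": 0,"ay": 0,"az": -0.408,"grip": -1}], squeeze=25)

```text
time_s: 1.1
position: [0.4379, -0.2329, 0.212]
tool_rot: [[-0.156, 0.988, -0.001], [0.988, 0.156, 0.002], [0.002, -0.001, -1.0]]
force: [-0.1, -1.1, -0.6]
opening: 1.0
```

```bash
python3 - <<'E'
from h import *
st();move(np.array([.5882,.1423,.12]),Rdown(98.7),label='above')
E
```

```text
t 1.1 p [ 0.4379 -0.2329  0.212 ] F [-0.1 -1.1 -0.6] open 1.0 j [ 46.  13. -27. 111.   7.  58.  26.]
above t [0.694  0.4139 0.1853] a [-0.0002 -0.0007  0.0014]
```

Request:
apply_moves(steps=[{"tx": 0.694,"ty": 0.414,"tz": 0.08,"ax": 0,"ay": 0,"az": 0,"grip": -1},{"tx": 0.694,"ty": 0.414,"tz": 0.08,"ax": 0,"ay": 0,"az": 0,"grip": -1},{"tx": 0.694,"ty": 0.414,"tz": 0.08,"ax": 0,"ay": 0,"az": 0,"grip": -1},{"tx": 0.694,"ty": 0.414,"tz": 0.08,"ax": 0,"ay": 0,"az": 0,"grip": -1},{"tx": 0.694,"ty": 0.414,"tz": 0.08,"ax": 0,"ay": 0,"az": 0,"grip": -1},{"tx": 0.694,"ty": 0.414,"tz": 0.08,"ax": 0,"ay": 0,"az": 0,"grip": -1},{"tx": 0.694,"ty": 0.414,"tz": 0.08,"ax": 0,"ay": 0,"az": 0,"grip": -1},{"tx": 0.694,"ty": 0.414,"tz": 0.18,"ax": 0,"ay": 0,"az": 0,"grip": -1},{"tx": 0.694,"ty": 0.414,"tz": 0.185,"ax": 0,"ay": 0,"az": 0,"grip": -1},{"tx": 0.694,"ty": 0.414,"tz": 0.185,"ax": 0,"ay": 0,"az": 0,"grip": -1}])

```text
time_s: 2.35
position: [0.589, 0.1407, 0.1206]
tool_rot: [[-0.153, 0.988, -0.001], [0.988, 0.153, 0.002], [0.002, -0.0, -1.0]]
force: [0.1, 0.3, 0.2]
opening: 1.001
```

```bash
python3 - <<'E'
from h import *
st();move(np.array([.5882,.1423,.045-G]),Rdown(98.7),label='grasp')
s=snap('top');cv2.imwrite('pics/top1.png',cv2.resize(s['frame'][100:280,180:420],None,fx=3,fy=3))
E
```

```text
t 2.35 p [0.589  0.1407 0.1206] F [0.1 0.3 0.2] open 1.001 j [  6.  30. -32. 102.  19.  53. -25.]
grasp t [ 0.0031 -0.001   0.1886] a [-0.0001 -0.0005  0.0004]
```

View pics/top1.png

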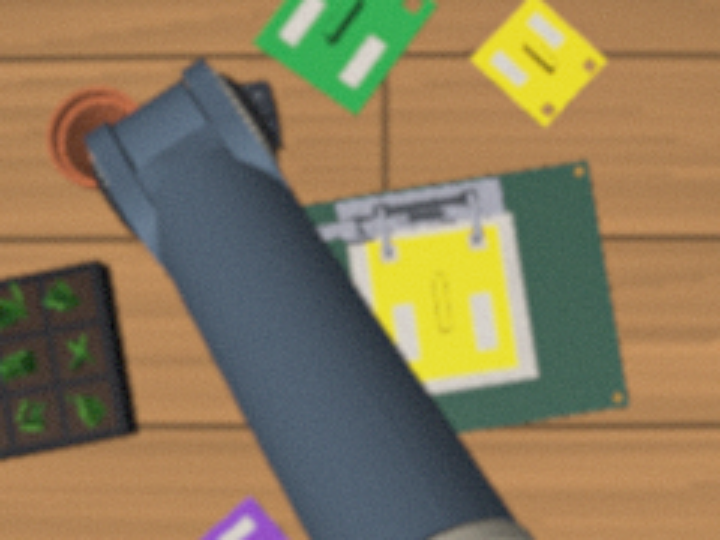

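The arm hides the handle in this view, and the file hasn't moved. I'll go down and close.

Request:
apply_moves(steps=[{"tx": 0.003,"ty": -0.001,"tz": 0.1,"ax": 0,"ay": 0,"az": 0,"grip": -1},{"tx": 0.003,"ty": -0.001,"tz": 0.188,"ax": 0,"ay": 0,"az": 0,"grip": -1},{"tx": 0.003,"ty": -0.001,"tz": 0.188,"ax": 0,"ay": 0,"az": 0,"grip": -1},{"tx": 0.003,"ty": -0.001,"tz": 0.188,"ax": 0,"ay": 0,"az": 0,"grip": -1},{"tx": 0.003,"ty": -0.001,"tz": 0.188,"ax": 0,"ay": 0,"az": 0,"grip": 1},{"tx": 0.003,"ty": -0.001,"tz": 0.188,"ax": 0,"ay": 0,"az": 0,"grip": 1},{"tx": 0.003,"ty": -0.001,"tz": 0.188,"ax": 0,"ay": 0,"az": 0,"grip": 1},{"tx": 0.003,"ty": -0.001,"tz": 0.188,"ax": 0,"ay": 0,"az": 0,"grip": 1},{"tx": 0.003,"ty": -0.001,"tz": 0.188,"ax": 0,"ay": 0,"az": 0,"grip": 1}])

```text
time_s: 3.52
position: [0.5888, 0.1428, 0.0275]
tool_rot: [[-0.153, 0.988, 0.001], [0.988, 0.153, 0.002], [0.002, 0.001, -1.0]]
force: [-0.0, 0.3, 0.4]
opening: 0.517
```

```bash
python3 - <<'E'
from h import *
o=st()
p=o['position'];yh=RF[:,1];L=.085
for sgn in (1,):
  R0=Rdown(98.7)
  for d in (10,20,30,40,50,57.3):
    th=np.deg2rad(d)
    # lever frame rotation about file x by +th
    Rl=Ro.from_rotvec(RF[:,0]*th).as_matrix()
    piv=p+o['tool_rot'][:,2]*(-G); piv=piv-yh*L
    piv[2]=.045
    tgt=piv+Rl@(p-piv)
    move(tgt,Rl@o['tool_rot'],o,label=f'th{d}')
s=snap('side');cv2.imwrite('pics/side1.png',cv2.resize(s['frame'][130:330,180:420],None,fx=3,fy=3))
E
```

```text
t 3.52 p [0.5888 0.1428 0.0275] F [-0.   0.3  0.4] open 0.517 j [  3.  37. -29. 105.  24.  44. -30.]
th10 t [ 0.0036  0.     -0.0301] a [-0.0001  0.0556  0.0001]
th20 t [ 0.0019  0.0001 -0.0603] a [-2.000e-04  1.111e-01  1.000e-04]
th30 t [-0.0051  0.0001 -0.0897] a [-0.0003  0.1667  0.0002]
th40 t [-1.700e-02  1.000e-04 -1.176e-01] a [-0.0004  0.2222  0.0003]
th50 t [-3.360e-02  1.000e-04 -1.429e-01] a [-0.0005  0.2778  0.0004]
th57.3 t [-4.840e-02  1.000e-04 -1.593e-01] a [-0.0006  0.3183  0.0004]
```

View pics/side1.png

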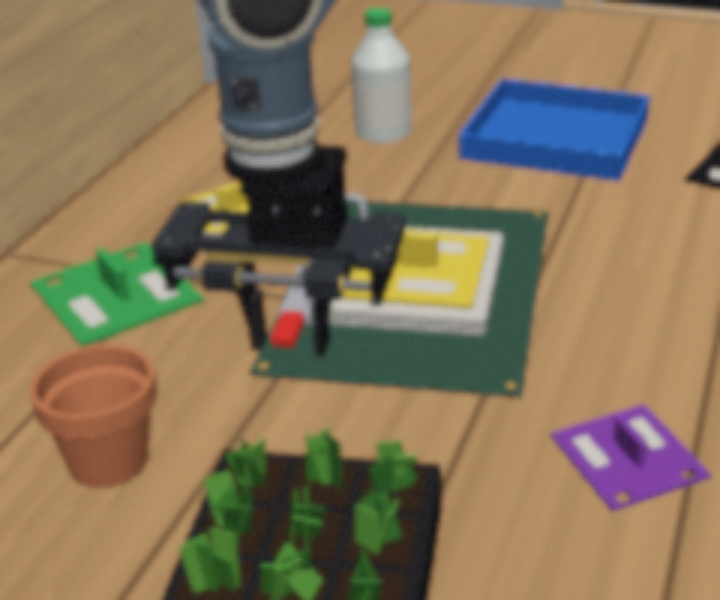

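The fingers straddle the red handle (crop 288,330) and are still closing, so they need more rows.

Request:
apply_moves(steps=[{"tx": 0,"ty": 0,"tz": 0,"ax": 0,"ay": 0,"az": 0,"grip": 1},{"tx": 0,"ty": 0,"tz": 0,"ax": 0,"ay": 0,"az": 0,"grip": 1},{"tx": 0,"ty": 0,"tz": 0,"ax": 0,"ay": 0,"az": 0,"grip": 1},{"tx": 0,"ty": 0,"tz": 0,"ax": 0,"ay": 0,"az": 0,"grip": 1},{"tx": 0,"ty": 0,"tz": 0,"ax": 0,"ay": 0,"az": 0,"grip": 1}])

```text
time_s: 4.2
position: [0.5897, 0.143, 0.0275]
tool_rot: [[-0.153, 0.988, 0.003], [0.988, 0.153, 0.003], [0.003, 0.003, -1.0]]
force: [4.6, 0.8, -5.0]
opening: 0.226
```

```bash
cat >> h.py <<'E'
def swing(o,ds):
  p=o['position'];yh=RF[:,1]
  g0=p-o['tool_rot'][:,2]*G
  piv=F(85,60,45); 
  for d in ds:
    Rl=Ro.from_rotvec(RF[:,0]*np.deg2rad(d)).as_matrix()
    move(piv+Rl@(p-piv),Rl@o['tool_rot'],o,label=f'd{d}')
E
python3 - <<'E'
from h import *
o=st();print(F(85,60,45));swing(o,(10,20,30,40,50,57))
E
```

```text
t 4.2 p [0.5897 0.143  0.0275] F [ 4.6  0.8 -5. ] open 0.226 j [  3.  37. -29. 105.  24.  44. -30.]
[0.60134633 0.0574668  0.045     ]
d10 t [ 0.0035  0.0001 -0.0305] a [-0.0001  0.0556  0.0002]
d20 t [ 0.0017  0.0002 -0.0612] a [-0.0002  0.1111  0.0003]
d30 t [-0.0054  0.0003 -0.0911] a [-0.0003  0.1667  0.0005]
d40 t [-0.0176  0.0003 -0.1193] a [-0.0004  0.2222  0.0007]
d50 t [-0.0345  0.0004 -0.1449] a [-0.0005  0.2778  0.0009]
d57 t [-0.0488  0.0004 -0.1609] a [-0.0006  0.3167  0.001 ]
```

Opening 0.226, about 19.7 mm, matches the handle width. I'll swing it up.

Request:
apply_moves(steps=[{"tx": 0.003,"ty": 0,"tz": -0.03,"ax": 0,"ay": 0.055,"az": 0,"grip": 1},{"tx": 0.002,"ty": 0,"tz": -0.061,"ax": 0,"ay": 0.111,"az": 0,"grip": 1},{"tx": -0.005,"ty": 0,"tz": -0.091,"ax": 0,"ay": 0.166,"az": 0,"grip": 1},{"tx": -0.005,"ty": 0,"tz": -0.091,"ax": 0,"ay": 0.166,"az": 0,"grip": 1}], squeeze=30)

```text
time_s: 4.7
position: [0.5905, 0.139, 0.0741]
tool_rot: [[-0.128, 0.989, -0.073], [0.853, 0.147, 0.501], [0.506, 0.002, -0.862]]
force: [0.7, 0.9, 2.7]
opening: 0.228
```

```bash
python3 - <<'E'
from h import *
o=st();print(o['tool_rot'].round(2));
g=o['position']-o['tool_rot'][:,2]*G;print('grasp in file',(RF.T@(g-O)).round(3))
tilt=np.degrees(np.arccos(-o['tool_rot'][2,2]));print(tilt);swing(o,(10,20,57-tilt))
E
```

```text
t 4.7 p [0.5905 0.139  0.0741] F [0.7 0.9 2.7] open 0.228 j [ 32.  44. -50. 103.   3.  45.  -2.]
[[-0.13  0.99 -0.07]
 [ 0.85  0.15  0.5 ]
 [ 0.51  0.   -0.86]]
grasp in file [0.087 0.133 0.09 ]
30.428696635440335
d10 t [ 0.0031  0.0001 -0.0303] a [0.0002 0.0556 0.0002]
d20 t [ 0.001   0.0002 -0.0606] a [0.0003 0.1111 0.0004]
d26.571303364559665 t [-0.0033  0.0003 -0.0801] a [0.0004 0.1476 0.0005]
```

Request:
apply_moves(steps=[{"tx": 0.003,"ty": 0,"tz": -0.03,"ax": 0,"ay": 0.055,"az": 0,"grip": 1},{"tx": 0.001,"ty": 0,"tz": -0.061,"ax": 0,"ay": 0.111,"az": 0,"grip": 1},{"tx": -0.003,"ty": 0,"tz": -0.08,"ax": 0,"ay": 0.147,"az": 0,"grip": 1},{"tx": -0.003,"ty": 0,"tz": -0.08,"ax": 0,"ay": 0.147,"az": 0,"grip": 1},{"tx": -0.003,"ty": 0,"tz": -0.08,"ax": 0,"ay": 0.147,"az": 0,"grip": 1}])

```text
time_s: 5.32
position: [0.5938, 0.1182, 0.1084]
tool_rot: [[-0.082, 0.989, -0.122], [0.539, 0.147, 0.829], [0.838, 0.002, -0.546]]
force: [1.2, 1.2, 1.8]
opening: 0.226
```

```bash
python3 - <<'E'
from h import *
o=st();print(o['tool_rot'].round(2));
g=o['position']-o['tool_rot'][:,2]*G;print('grasp in file',(RF.T@(g-O)).round(3))
s=snap('side');cv2.imwrite('pics/side2.png',cv2.resize(s['frame'][130:330,180:420],None,fx=3,fy=3))
E
```

```text
t 5.33 p [0.5938 0.1182 0.1084] F [1.2 1.2 1.8] open 0.226 j [ 48.  60. -62.  99.  -8.  53.  14.]
[[-0.08  0.99 -0.12]
 [ 0.54  0.15  0.83]
 [ 0.84  0.   -0.55]]
grasp in file [0.087 0.105 0.119]
```

View pics/side2.png

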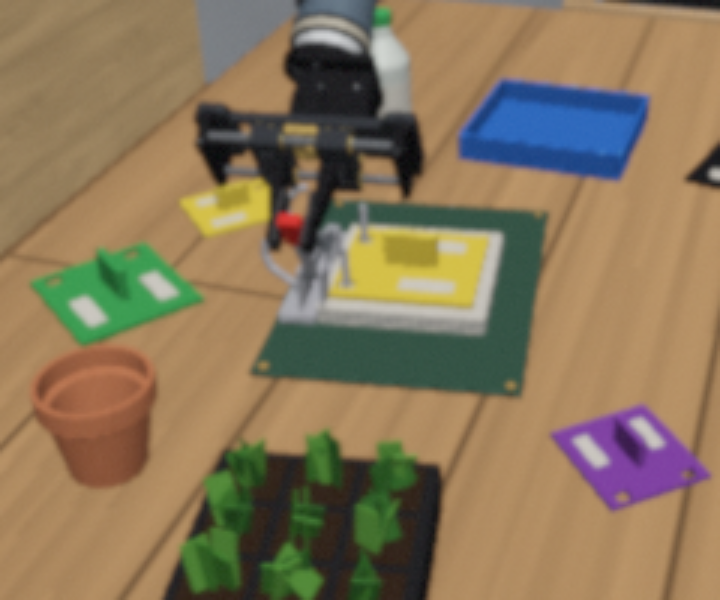

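The rings are open: the arches lean back and the posts stand free. I'll let go and retreat along the tool axis.

Request:
apply_moves(steps=[{"tx": 0,"ty": 0,"tz": 0,"ax": 0,"ay": 0,"az": 0,"grip": -0.2},{"tx": 0,"ty": 0,"tz": 0,"ax": 0,"ay": 0,"az": 0,"grip": -0.2},{"tx": 0,"ty": 0,"tz": 0,"ax": 0,"ay": 0,"az": 0,"grip": -0.2},{"tx": 0,"ty": 0,"tz": 0,"ax": 0,"ay": 0,"az": 0,"grip": -0.2},{"tx": 0,"ty": 0,"tz": -0.1,"ax": 0,"ay": 0,"az": 0,"grip": -0.2},{"tx": 0,"ty": 0,"tz": -0.2,"ax": 0,"ay": 0,"az": 0,"grip": -0.2},{"tx": 0,"ty": 0,"tz": -0.25,"ax": 0,"ay": 0,"az": 0,"grip": -0.2},{"tx": 0,"ty": 0,"tz": -0.25,"ax": 0,"ay": 0,"az": 0,"grip": -0.2}])

```text
time_s: 6.38
position: [0.6103, 0.0127, 0.1771]
tool_rot: [[-0.081, 0.99, -0.118], [0.542, 0.144, 0.828], [0.837, 0.003, -0.548]]
force: [-0.9, 0.3, -0.1]
opening: 0.599
```

```bash
python3 - <<'E'
from h import *
o=st();print(RF.T@(o['position']-O))
c=np.array([.5338,-.0134,0])
move(np.array([c[0],c[1],.20]),Rdown(8.7),o,label='up')
move(np.array([c[0],c[1],.20]),Rdown(98.7),o,label='up98')
s=snap('side');cv2.imwrite('pics/side3.png',cv2.resize(s['frame'][130:330,180:420],None,fx=3,fy=3))
E
```

```text
t 6.38 p [0.6103 0.0127 0.1771] F [-0.9  0.3 -0.1] open 0.599 j [ 54.  56. -63.  91.  -9.  67.  14.]
[0.08707574 0.01435275 0.1770612 ]
up t [ 0.0226 -0.1587 -0.0502] a [-0.244  -0.2475  0.4532]
up98 t [ 0.0226 -0.1587 -0.0502] a [ 0.0022 -0.3155 -0.0017]
```

View pics/side3.png

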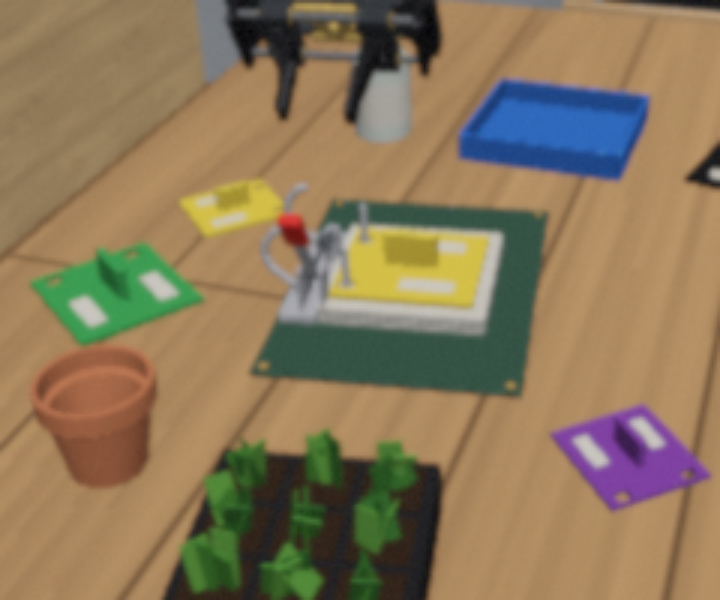

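The lever stays up with the rings open. I'll bring the tool upright above the card.

Request:
apply_moves(steps=[{"tx": 0.056,"ty": -0.158,"tz": -0.072,"ax": 0.002,"ay": -0.315,"az": -0.002,"grip": -0.2},{"tx": 0.056,"ty": -0.158,"tz": -0.072,"ax": 0.002,"ay": -0.315,"az": -0.002,"grip": -0.2},{"tx": 0.056,"ty": -0.158,"tz": -0.072,"ax": 0.002,"ay": -0.315,"az": -0.002,"grip": -0.2},{"tx": 0.056,"ty": -0.158,"tz": -0.072,"ax": 0.002,"ay": -0.315,"az": -0.002,"grip": -0.2},{"tx": 0.056,"ty": -0.158,"tz": -0.072,"ax": 0.002,"ay": -0.315,"az": -0.002,"grip": -0.2},{"tx": 0.056,"ty": -0.158,"tz": -0.072,"ax": 0.002,"ay": -0.315,"az": -0.002,"grip": -0.2},{"tx": 0.056,"ty": -0.158,"tz": -0.072,"ax": 0.002,"ay": -0.315,"az": -0.002,"grip": -0.2}])

```text
time_s: 7.3
position: [0.5314, -0.0089, 0.2187]
tool_rot: [[-0.161, 0.987, -0.003], [0.987, 0.161, 0.003], [0.003, -0.002, -1.0]]
force: [-0.5, -0.6, 0.0]
opening: 0.602
```

```bash
python3 - <<'E'
from h import *
o=st();print(o['tool_rot'].round(2))
move(np.array([.5338,-.0134,.2]),Rdown(8.7),o,label='yaw')
E
```

```text
t 7.3 p [ 0.5314 -0.0089  0.2187] F [-0.5 -0.6  0. ] open 0.602 j [ 38.  22. -53. 105.  19.  63. -12.]
[[-0.16  0.99 -0.  ]
 [ 0.99  0.16  0.  ]
 [ 0.   -0.   -1.  ]]
yaw t [-0.0098  0.0034  0.0374] a [-1.300e-03 -2.000e-04  5.031e-01]
```

Request:
apply_moves(steps=[{"tx": -0.01,"ty": 0.003,"tz": 0.037,"ax": -0.001,"ay": 0,"az": 0.503,"grip": -0.2},{"tx": -0.01,"ty": 0.003,"tz": 0.037,"ax": -0.001,"ay": 0,"az": 0.503,"grip": -0.2},{"tx": -0.01,"ty": 0.003,"tz": 0.037,"ax": -0.001,"ay": 0,"az": 0.503,"grip": -0.2},{"tx": -0.01,"ty": 0.003,"tz": 0.037,"ax": -0.001,"ay": 0,"az": 0.503,"grip": -0.2},{"tx": -0.01,"ty": 0.003,"tz": 0.037,"ax": -0.001,"ay": 0,"az": 0.503,"grip": -0.2},{"tx": -0.01,"ty": 0.003,"tz": 0.037,"ax": -0.001,"ay": 0,"az": 0.503,"grip": -0.2},{"tx": -0.01,"ty": 0.003,"tz": 0.037,"ax": -0.001,"ay": 0,"az": 0.503,"grip": -0.2},{"tx": -0.01,"ty": 0.003,"tz": 0.037,"ax": -0.001,"ay": 0,"az": 0.503,"grip": -0.2},{"tx": -0.01,"ty": 0.003,"tz": 0.037,"ax": -0.001,"ay": 0,"az": 0.503,"grip": -0.2},{"tx": -0.01,"ty": 0.003,"tz": 0.037,"ax": -0.001,"ay": 0,"az": 0.503,"grip": -0.2}])

```text
time_s: 8.55
position: [0.5329, -0.014, 0.199]
tool_rot: [[0.988, 0.152, -0.003], [0.152, -0.988, 0.002], [-0.002, -0.002, -1.0]]
force: [-0.5, -0.3, -0.9]
opening: 0.6
```

```bash
python3 - <<'E'
from h import *
o=st();print(o['tool_rot'].round(2))
# tab from side view: yellow tab side face = darker yellow; measure tab points by depth z
s=load('side');W=world_all(s);hsv=cv2.cvtColor(s['frame'],cv2.COLOR_BGR2HSV)
m=(hsv[...,0]>20)&(hsv[...,0]<36)&(hsv[...,1]>150)&(W[...,2]>.036)&(W[...,2]<.075)&(abs(W[...,0]-.53)<.1)&(abs(W[...,1])<.1)
P=W[m];print(len(P),P.mean(0).round(4),P.min(0).round(4),P.max(0).round(4))
top=np.array([np.argwhere(m)[:,1].mean(),np.argwhere(m)[:,0].min()]);print(top)
v=np.linalg.svd(P[:,:2]-P[:,:2].mean(0))[2][0];print('tab yaw',np.degrees(np.arctan2(v[1],v[0])))
move(np.array([.5338,-.0134,.020+.029-G]),Rdown(8.7),o,label='grasp')
E
```

```text
t 8.55 p [ 0.5329 -0.014   0.199 ] F [-0.5 -0.3 -0.9] open 0.6 j [ 24.  18. -33. 107.  11.  58. -95.]
[[ 0.99  0.15 -0.  ]
 [ 0.15 -0.99  0.  ]
 [-0.   -0.   -1.  ]]
123 [ 0.534  -0.0076  0.047 ] [ 0.5099 -0.015   0.0361] [ 0.5575 -0.0016  0.0588]
[316.1300813 208.       ]
tab yaw -171.84260798082505
grasp t [ 2.700e-03 -3.000e-04  3.373e-01] a [-0.0007  0.0008  0.0002]
```

The side view independently puts the tab's +y face at (534, -7.6) mm. That makes its centre about (534, -12.6), which agrees with the card pose. I'll descend and grip.

Request:
apply_moves(steps=[{"tx": 0.003,"ty": 0,"tz": 0.12,"ax": 0,"ay": 0.001,"az": 0,"grip": -0.2},{"tx": 0.003,"ty": 0,"tz": 0.22,"ax": 0,"ay": 0.001,"az": 0,"grip": -0.2},{"tx": 0.003,"ty": 0,"tz": 0.3,"ax": 0,"ay": 0.001,"az": 0,"grip": -0.2},{"tx": 0.003,"ty": 0,"tz": 0.337,"ax": 0,"ay": 0.001,"az": 0,"grip": -0.2},{"tx": 0.003,"ty": 0,"tz": 0.337,"ax": 0,"ay": 0.001,"az": 0,"grip": -0.2},{"tx": 0.003,"ty": 0,"tz": 0.337,"ax": 0,"ay": 0.001,"az": 0,"grip": -0.2}])

```text
time_s: 9.3
position: [0.5352, -0.0134, 0.0318]
tool_rot: [[0.988, 0.152, 0.003], [0.152, -0.988, 0.002], [0.003, -0.002, -1.0]]
force: [0.6, -0.5, 0.6]
opening: 0.604
```

Request:
apply_moves(steps=[{"tx": 0,"ty": 0,"tz": 0,"ax": 0,"ay": 0,"az": 0,"grip": 1},{"tx": 0,"ty": 0,"tz": 0,"ax": 0,"ay": 0,"az": 0,"grip": 1},{"tx": 0,"ty": 0,"tz": 0,"ax": 0,"ay": 0,"az": 0,"grip": 1},{"tx": 0,"ty": 0,"tz": 0,"ax": 0,"ay": 0,"az": 0,"grip": 1},{"tx": 0,"ty": 0,"tz": 0,"ax": 0,"ay": 0,"az": 0,"grip": 1},{"tx": 0,"ty": 0,"tz": 0,"ax": 0,"ay": 0,"az": 0,"grip": 1},{"tx": 0,"ty": 0,"tz": 0,"ax": 0,"ay": 0,"az": 0,"grip": 1},{"tx": 0,"ty": 0,"tz": 0,"ax": 0,"ay": 0,"az": 0,"grip": 1}], squeeze=20)

```text
time_s: 10.3
position: [0.5352, -0.0132, 0.0318]
tool_rot: [[0.988, 0.152, 0.003], [0.152, -0.988, 0.003], [0.003, -0.002, -1.0]]
force: [0.4, 0.7, 0.8]
opening: 0.113
```

```bash
python3 - <<'E'
from h import *
o=st();print(o['tool_rot'].round(3));print('open mm',o['opening']*87)
move(o['position']+[0,0,.1],o['tool_rot'],o,label='lift')
s=snap('side');cv2.imwrite('pics/side4.png',cv2.resize(s['frame'][130:330,180:420],None,fx=3,fy=3))
E
```

```text
t 10.3 p [ 0.5352 -0.0132  0.0318] F [0.4 0.7 0.8] open 0.113 j [  18.   31.  -27.  115.   22.   39. -104.]
[[ 0.988  0.152  0.003]
 [ 0.152 -0.988  0.003]
 [ 0.003 -0.002 -1.   ]]
open mm 9.834720956812019
lift t [ 0.0006 -0.0004 -0.2   ] a [0. 0. 0.]
```

View pics/side4.png

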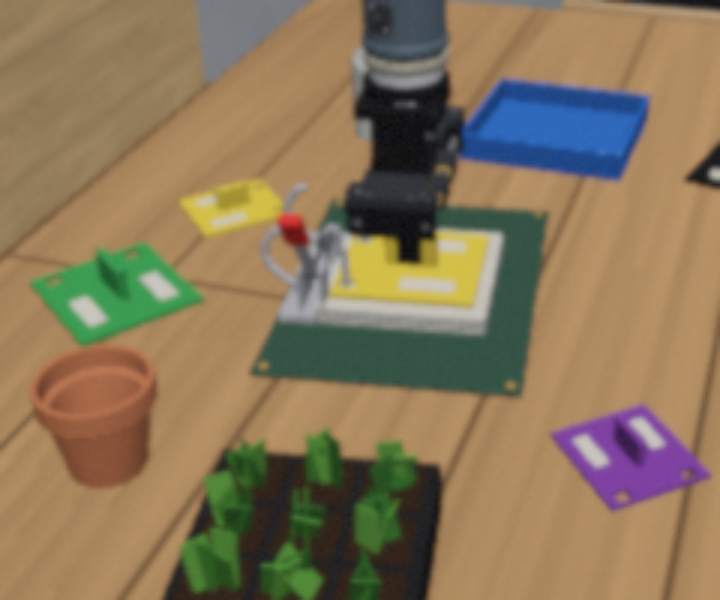

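The tab is gripped (9.8 mm). I'll lift straight up, gently.

Request:
apply_moves(steps=[{"tx": 0,"ty": 0,"tz": -0.02,"ax": 0,"ay": 0,"az": 0,"grip": 1},{"tx": 0,"ty": 0,"tz": -0.04,"ax": 0,"ay": 0,"az": 0,"grip": 1},{"tx": 0,"ty": 0,"tz": -0.07,"ax": 0,"ay": 0,"az": 0,"grip": 1},{"tx": 0,"ty": 0,"tz": -0.1,"ax": 0,"ay": 0,"az": 0,"grip": 1},{"tx": 0,"ty": 0,"tz": -0.13,"ax": 0,"ay": 0,"az": 0,"grip": 1},{"tx": 0,"ty": 0,"tz": -0.16,"ax": 0,"ay": 0,"az": 0,"grip": 1},{"tx": 0,"ty": 0,"tz": -0.2,"ax": 0,"ay": 0,"az": 0,"grip": 1},{"tx": 0,"ty": 0,"tz": -0.24,"ax": 0,"ay": 0,"az": 0,"grip": 1},{"tx": 0,"ty": 0,"tz": -0.24,"ax": 0,"ay": 0,"az": 0,"grip": 1}])

```text
time_s: 11.48
position: [0.536, -0.0134, 0.1536]
tool_rot: [[0.988, 0.152, 0.007], [0.152, -0.988, 0.002], [0.007, -0.001, -1.0]]
force: [0.6, -0.7, -1.1]
opening: 0.109
```

```bash
python3 - <<'E'
from h import *
o=st();print(o['tool_rot'].round(3));print('open mm',o['opening']*87)
move(np.array([.4752,-.3597,.16]),Rdown(-1.3),o,label='over tray')
s=snap('side');cv2.imwrite('pics/side5.png',cv2.resize(s['frame'][80:330,180:420],None,fx=2.4,fy=2.4))
E
```

```text
t 11.47 p [ 0.536  -0.0134  0.1536] F [ 0.6 -0.7 -1.1] open 0.109 j [ 23.  21. -32. 110.  14.  52. -97.]
[[ 0.988  0.152  0.007]
 [ 0.152 -0.988  0.002]
 [ 0.007 -0.001 -1.   ]]
open mm 9.487124707966188
over tray t [-0.2253  0.6661 -0.0152] a [-0.0006 -0.0022  0.0558]
```

View pics/side5.png

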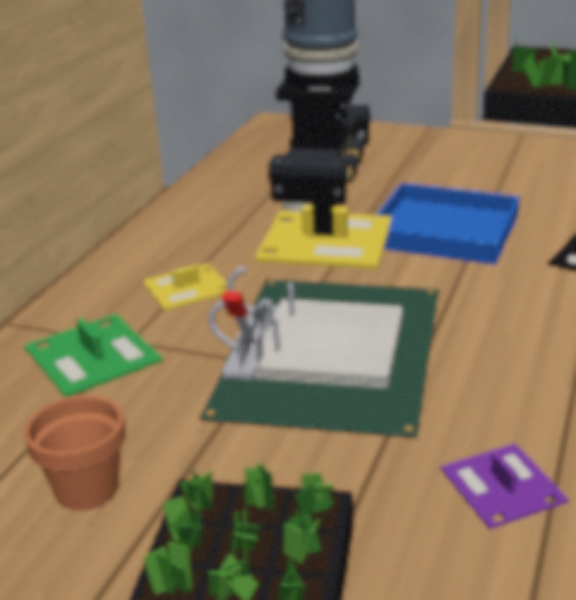

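The card hangs level and clear of the posts. Before travelling I'll double-check the tray centre from the depth map, since side walls can bias the colour contour.

```bash
python3 - <<'E'
from h import *
for n in('top','side'):
    s=snap(n);W=world_all(s);hsv=cv2.cvtColor(s['frame'],cv2.COLOR_BGR2HSV)
    m=(hsv[...,0]>100)&(hsv[...,0]<125)&(hsv[...,1]>150)&(hsv[...,2]>60)&(abs(W[...,1]+.36)<.12)&(abs(W[...,0]-.475)<.13)
    for nm,q in(('rim',m&(W[...,2]>.027)&(W[...,2]<.037)),('floor',m&(W[...,2]<.009))):
        P=W[q];r=cv2.minAreaRect(P[:,:2].astype(np.float32)*1000);print(n,nm,len(P),np.round(r[0],1),np.round(r[1],1),round(r[2],1),np.percentile(P,[1,99],axis=0)[:,:2].round(4).tolist())
s=load('top');W=world_all(s);hsv=cv2.cvtColor(s['frame'],cv2.COLOR_BGR2HSV)
b=W[130:165,425:465];q=b[...,2]>.03;print('bottle',b[q].min(0),b[q].max(0))
cv2.imwrite('pics/crop2.png',cv2.resize(s['frame'][110:280,400:520],None,fx=3.4,fy=3.4,interpolation=cv2.INTER_CUBIC))
E
```

```text
top rim 373 [ 475. -360.] [170.2 180. ] 88.4 [[0.3846, -0.4458], [0.5657, -0.2746]]
top floor 3425 [ 474.6 -365.2] [156.9 175.5] 88.7 [[0.389, -0.4415], [0.5602, -0.288]]
side rim 133 [ 473.3 -355.9] [168.9 181. ] 89.4 [[0.3828, -0.4386], [0.5631, -0.2715]]
side floor 686 [ 476.6 -359.7] [169.1 182.6] 3.6 [[0.398, -0.4457], [0.5617, -0.2742]]
bottle [ 0.44829051 -0.35591772  0.03019938] [0.70705273 0.00120075 1.15269409]
```

View pics/crop2.png

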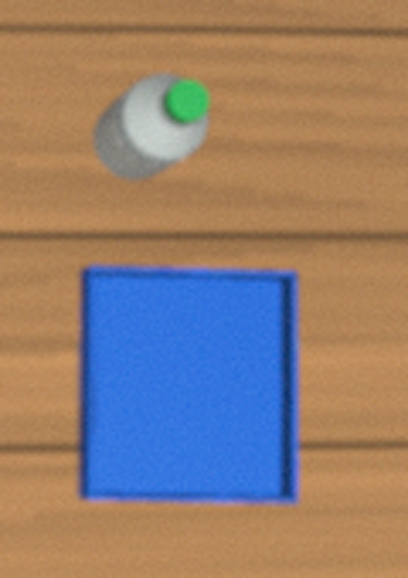

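The tray centre is (475,-360), and the rim and contour agree. I'll carry the card over smoothly.

Request:
apply_moves(steps=[{"tx": -0.015,"ty": 0.045,"tz": -0.015,"ax": 0,"ay": -0.002,"az": 0.006,"grip": 1},{"tx": -0.04,"ty": 0.12,"tz": -0.015,"ax": 0,"ay": -0.002,"az": 0.012,"grip": 1},{"tx": -0.068,"ty": 0.2,"tz": -0.015,"ax": 0,"ay": -0.002,"az": 0.018,"grip": 1},{"tx": -0.095,"ty": 0.28,"tz": -0.015,"ax": 0,"ay": -0.002,"az": 0.024,"grip": 1},{"tx": -0.122,"ty": 0.36,"tz": -0.015,"ax": 0,"ay": -0.002,"az": 0.03,"grip": 1},{"tx": -0.149,"ty": 0.44,"tz": -0.015,"ax": 0,"ay": -0.002,"az": 0.036,"grip": 1},{"tx": -0.176,"ty": 0.52,"tz": -0.015,"ax": 0,"ay": -0.002,"az": 0.044,"grip": 1},{"tx": -0.2,"ty": 0.59,"tz": -0.015,"ax": 0,"ay": -0.002,"az": 0.05,"grip": 1},{"tx": -0.217,"ty": 0.642,"tz": -0.015,"ax": 0,"ay": -0.002,"az": 0.056,"grip": 1},{"tx": -0.225,"ty": 0.666,"tz": -0.015,"ax": 0,"ay": -0.002,"az": 0.056,"grip": 1}])

```text
time_s: 12.88
position: [0.4729, -0.3611, 0.1569]
tool_rot: [[1.0, -0.025, -0.006], [-0.025, -1.0, 0.003], [-0.006, -0.003, -1.0]]
force: [0.5, 0.3, -1.4]
opening: 0.113
```

Request:
apply_moves(steps=[{"tx": 0,"ty": 0,"tz": 0,"ax": 0,"ay": 0,"az": 0,"grip": 1}])

```text
time_s: 13.0
position: [0.4729, -0.3609, 0.1566]
tool_rot: [[1.0, -0.025, -0.006], [-0.025, -1.0, 0.004], [-0.006, -0.004, -1.0]]
force: [0.1, 0.5, -1.4]
opening: 0.109
```

```bash
python3 - <<'E'
from h import *
o=st();print(o['tool_rot'].round(3));print('open mm',o['opening']*87)
move(np.array([.4752,-.3597,.022]),Rdown(-1.3),o,label='down5')
s=snap('side');cv2.imwrite('pics/side6.png',cv2.resize(s['frame'][80:280,280:520],None,fx=3,fy=3))
W=world_all(s);hsv=cv2.cvtColor(s['frame'],cv2.COLOR_BGR2HSV)
m=(hsv[...,0]>20)&(hsv[...,0]<36)&(hsv[...,1]>150)&(W[...,2]>.09)&(W[...,1]<-.2)&(W[...,1]>-.5)
P=W[m];print(len(P),np.percentile(P,[2,50,98],axis=0).round(3))
E
```

```text
t 13.0 p [ 0.4729 -0.3609  0.1566] F [ 0.1  0.5 -1.4] open 0.109 j [ 51.  25. -23. 102.  12.  56. -68.]
[[ 1.    -0.025 -0.006]
 [-0.025 -1.     0.004]
 [-0.006 -0.004 -1.   ]]
open mm 9.442048743620692
down5 t [ 0.0061 -0.0016  0.2691] a [-0.0011  0.002  -0.0008]
405 [[ 0.408 -0.41   0.146]
 [ 0.481 -0.35   0.151]
 [ 0.533 -0.299  0.182]]
```

View pics/side6.png

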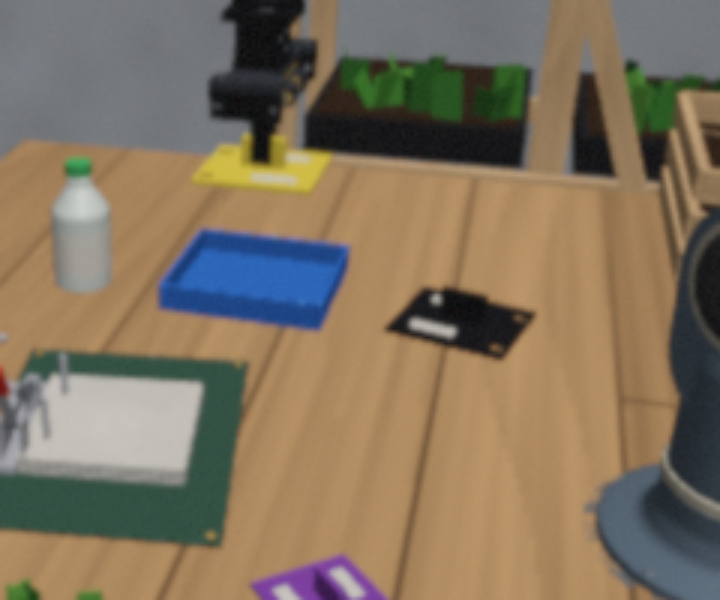

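The card is level over the tray and still gripped. Its underside should touch at TCP z ≈ 0.017, so I'll lower to 0.022 and then creep.

Request:
apply_moves(steps=[{"tx": 0.006,"ty": -0.002,"tz": 0.05,"ax": -0.001,"ay": 0.002,"az": 0,"grip": 1},{"tx": 0.006,"ty": -0.002,"tz": 0.1,"ax": -0.001,"ay": 0.002,"az": 0,"grip": 1},{"tx": 0.006,"ty": -0.002,"tz": 0.15,"ax": -0.001,"ay": 0.002,"az": 0,"grip": 1},{"tx": 0.006,"ty": -0.002,"tz": 0.2,"ax": -0.001,"ay": 0.002,"az": 0,"grip": 1},{"tx": 0.006,"ty": -0.002,"tz": 0.24,"ax": -0.001,"ay": 0.002,"az": 0,"grip": 1},{"tx": 0.006,"ty": -0.002,"tz": 0.26,"ax": -0.001,"ay": 0.002,"az": 0,"grip": 1},{"tx": 0.006,"ty": -0.002,"tz": 0.267,"ax": -0.001,"ay": 0.002,"az": 0,"grip": 1},{"tx": 0.006,"ty": -0.002,"tz": 0.267,"ax": -0.001,"ay": 0.002,"az": 0,"grip": 1}])

```text
time_s: 14.05
position: [0.4757, -0.3587, 0.0234]
tool_rot: [[1.0, -0.024, 0.001], [-0.024, -1.0, 0.0], [0.001, -0.0, -1.0]]
force: [0.6, 0.2, -1.4]
opening: 0.115
```

```bash
python3 - <<'E'
from h import *
o=st();print(o['tool_rot'].round(3));print('open mm',o['opening']*87)
move(np.array([.4752,-.3597,.0168]),Rdown(-1.3),o,label='down')
s=snap('side');cv2.imwrite('pics/side7.png',cv2.resize(s['frame'][100:220,300:440],None,fx=5,fy=5))
E
```

```text
t 14.05 p [ 0.4757 -0.3587  0.0234] F [ 0.6  0.2 -1.4] open 0.115 j [ 48.  35. -20. 107.  17.  41. -73.]
[[ 1.    -0.024  0.001]
 [-0.024 -1.     0.   ]
 [ 0.001 -0.    -1.   ]]
open mm 10.001115523322873
down t [-0.001   0.002   0.0133] a [-0.0001 -0.0002 -0.0004]
```

View pics/side7.png

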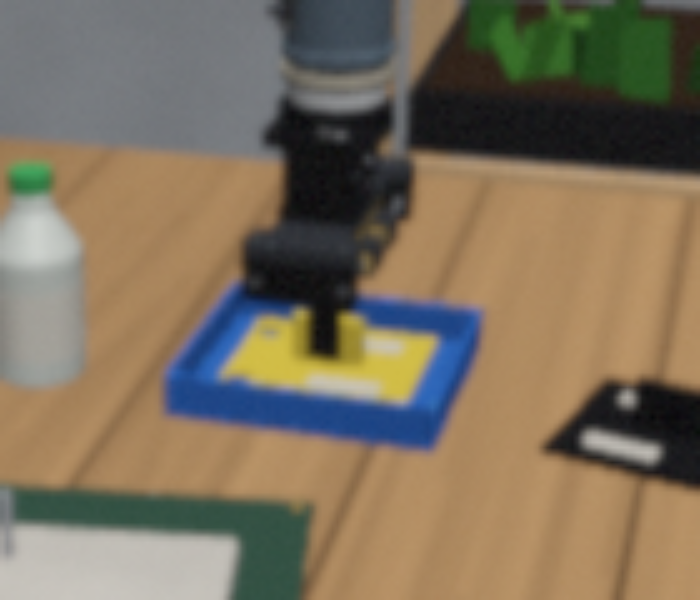

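The card is inside the tray walls, about 6 mm above the floor. I'll creep down.

Request:
apply_moves(steps=[{"tx": 0,"ty": 0,"tz": 0.004,"ax": 0,"ay": 0,"az": 0,"grip": 1},{"tx": 0,"ty": 0,"tz": 0.008,"ax": 0,"ay": 0,"az": 0,"grip": 1},{"tx": 0,"ty": 0,"tz": 0.011,"ax": 0,"ay": 0,"az": 0,"grip": 1},{"tx": 0,"ty": 0,"tz": 0.013,"ax": 0,"ay": 0,"az": 0,"grip": 1},{"tx": 0,"ty": 0,"tz": 0.013,"ax": 0,"ay": 0,"az": 0,"grip": 1}])

```text
time_s: 14.72
position: [0.4758, -0.3589, 0.0171]
tool_rot: [[1.0, -0.024, 0.001], [-0.024, -1.0, 0.0], [0.001, -0.0, -1.0]]
force: [-0.5, 0.1, -1.1]
opening: 0.111
```

```bash
python3 - <<'E'
from h import *
st()
E
```

```text
t 14.72 p [ 0.4758 -0.3589  0.0171] F [-0.5  0.1 -1.1] open 0.111 j [ 47.  35. -20. 107.  17.  40. -73.]
```

No contact yet (still about -1.2 N of card weight), so I'll go on by about 1 mm.

Request:
apply_moves(steps=[{"tx": 0,"ty": 0,"tz": 0.002,"ax": 0,"ay": 0,"az": 0,"grip": 1},{"tx": 0,"ty": 0,"tz": 0.003,"ax": 0,"ay": 0,"az": 0,"grip": 1},{"tx": 0,"ty": 0,"tz": 0.003,"ax": 0,"ay": 0,"az": 0,"grip": 1}])

```text
time_s: 15.1
position: [0.4759, -0.359, 0.0168]
tool_rot: [[1.0, -0.024, 0.001], [-0.024, -1.0, -0.0], [0.001, 0.0, -1.0]]
force: [-2.3, 1.5, 7.5]
opening: 0.113
```

Contact: +7.5 N at z = 0.0168, as predicted. I'll release and check before rising.

Request:
apply_moves(steps=[{"tx": 0,"ty": 0,"tz": 0,"ax": 0,"ay": 0,"az": 0,"grip": -0.1},{"tx": 0,"ty": 0,"tz": 0,"ax": 0,"ay": 0,"az": 0,"grip": -0.1},{"tx": 0,"ty": 0,"tz": 0,"ax": 0,"ay": 0,"az": 0,"grip": -0.1},{"tx": 0,"ty": 0,"tz": 0,"ax": 0,"ay": 0,"az": 0,"grip": -0.1},{"tx": 0,"ty": 0,"tz": 0,"ax": 0,"ay": 0,"az": 0,"grip": -0.1},{"tx": 0,"ty": 0,"tz": -0.05,"ax": 0,"ay": 0,"az": 0,"grip": -0.1},{"tx": 0,"ty": 0,"tz": -0.15,"ax": 0,"ay": 0,"az": 0,"grip": -0.1},{"tx": 0,"ty": 0,"tz": -0.25,"ax": 0,"ay": 0,"az": 0,"grip": -0.1},{"tx": 0,"ty": 0,"tz": -0.4,"ax": 0,"ay": 0,"az": 0,"grip": -0.1},{"tx": 0,"ty": 0,"tz": -0.4,"ax": 0,"ay": 0,"az": 0,"grip": -0.1}])

```text
time_s: 16.35
position: [0.4781, -0.36, 0.2218]
tool_rot: [[1.0, -0.024, 0.008], [-0.024, -1.0, -0.006], [0.008, 0.005, -1.0]]
force: [-0.8, 0.6, 0.3]
opening: 0.55
```

```bash
python3 - <<'E'
from h import *
o=st()
s=snap('side');cv2.imwrite('pics/side8.png',cv2.resize(s['frame'][100:330,180:440],None,fx=2.6,fy=2.6))
W=world_all(s);hsv=cv2.cvtColor(s['frame'],cv2.COLOR_BGR2HSV)
m=(hsv[...,0]>20)&(hsv[...,0]<36)&(hsv[...,1]>150)&(W[...,2]<.09)&(W[...,1]<-.25)&(W[...,1]>-.5)
P=W[m];print(len(P),np.percentile(P,[2,50,98],axis=0).round(3))
# red handle
m=((hsv[...,0]<4)|(hsv[...,0]>174))&(hsv[...,1]>180)&(hsv[...,2]>80)&(W[...,2]>.03)&(W[...,0]>.4)&(W[...,1]>-.1)&(W[...,1]<.2)
P=W[m];print('red',len(P),((P-O)@RF).mean(0).round(4),((P-O)@RF).min(0).round(3),((P-O)@RF).max(0).round(3))
E
```

```text
t 16.35 p [ 0.4781 -0.36    0.2218] F [-0.8  0.6  0.3] open 0.55 j [ 51.  21. -24.  98.  10.  62. -67.]
271 [[ 0.415 -0.398  0.008]
 [ 0.477 -0.354  0.012]
 [ 0.531 -0.335  0.042]]
red 51 [0.0829 0.1157 0.1216] [0.076 0.103 0.103] [0.09  0.124 0.134]
```

View pics/side8.png

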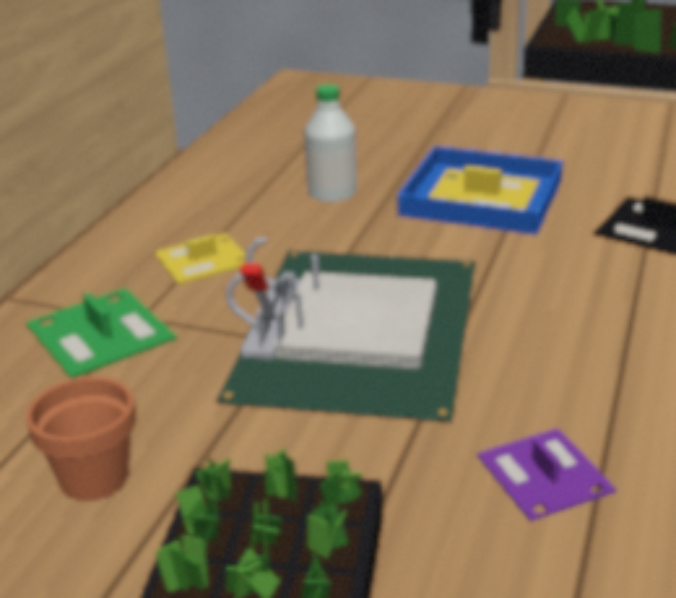

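The card lies flat, tab up, inside the tray (crop 482,180), with its top at z ≈ 12 mm and its tab to 42 mm. The lever is still up. I'll retrace the path to the lever.

```bash
python3 - <<'E'
from h import *
move(np.array([.5314,-.0089,.23]),Rdown(98.7),label='above')
E
```

```text
above t [ 0.091  -0.7042 -0.0205] a [ 2.90e-03 -3.00e-04 -5.56e-01]
```

Request:
apply_moves(steps=[{"tx": 0.091,"ty": -0.704,"tz": -0.02,"ax": 0.003,"ay": 0,"az": -0.556,"grip": -0.1},{"tx": 0.091,"ty": -0.704,"tz": -0.02,"ax": 0.003,"ay": 0,"az": -0.556,"grip": -0.1},{"tx": 0.091,"ty": -0.704,"tz": -0.02,"ax": 0.003,"ay": 0,"az": -0.556,"grip": -0.1},{"tx": 0.091,"ty": -0.704,"tz": -0.02,"ax": 0.003,"ay": 0,"az": -0.556,"grip": -0.1},{"tx": 0.091,"ty": -0.704,"tz": -0.02,"ax": 0.003,"ay": 0,"az": -0.556,"grip": -0.1},{"tx": 0.091,"ty": -0.704,"tz": -0.02,"ax": 0.003,"ay": 0,"az": -0.556,"grip": -0.1},{"tx": 0.091,"ty": -0.704,"tz": -0.02,"ax": 0.003,"ay": 0,"az": -0.556,"grip": -0.1},{"tx": 0.091,"ty": -0.704,"tz": -0.02,"ax": 0.003,"ay": 0,"az": -0.556,"grip": -0.1},{"tx": 0.091,"ty": -0.704,"tz": -0.02,"ax": 0.003,"ay": 0,"az": -0.556,"grip": -0.1},{"tx": 0.091,"ty": -0.704,"tz": -0.02,"ax": 0.003,"ay": 0,"az": -0.556,"grip": -0.1}])

```text
time_s: 17.65
position: [0.5303, -0.0092, 0.2278]
tool_rot: [[-0.154, 0.988, -0.003], [0.988, 0.154, 0.001], [0.002, -0.003, -1.0]]
force: [-0.2, 0.2, 0.2]
opening: 0.547
```

```bash
python3 - <<'E'
from h import *
o=st();print(o['tool_rot'].round(2))
Rt=np.array([[-.082,.989,-.122],[.539,.147,.829],[.838,.002,-.546]])
move(np.array([.6103,.0127,.1771]),Rt,o,label='tilted')
E
```

```text
t 17.65 p [ 0.5303 -0.0092  0.2278] F [-0.2  0.2  0.2] open 0.547 j [ 39.  21. -53. 105.  18.  64. -12.]
[[-0.15  0.99 -0.  ]
 [ 0.99  0.15  0.  ]
 [ 0.   -0.   -1.  ]]
tilted t [0.0184 0.165  0.1011] a [-0.0025  0.3157  0.0013]
```

Request:
apply_moves(steps=[{"tx": 0.018,"ty": 0.165,"tz": 0.03,"ax": -0.002,"ay": 0.316,"az": 0.001,"grip": -0.3},{"tx": 0.018,"ty": 0.165,"tz": 0.03,"ax": -0.002,"ay": 0.316,"az": 0.001,"grip": -0.3},{"tx": 0.018,"ty": 0.165,"tz": 0.03,"ax": -0.002,"ay": 0.316,"az": 0.001,"grip": -0.3},{"tx": 0.018,"ty": 0.165,"tz": 0.03,"ax": -0.002,"ay": 0.316,"az": 0.001,"grip": -0.3},{"tx": 0.018,"ty": 0.165,"tz": 0.03,"ax": -0.002,"ay": 0.316,"az": 0.001,"grip": -0.3},{"tx": 0.018,"ty": 0.165,"tz": 0.06,"ax": -0.002,"ay": 0.316,"az": 0.001,"grip": -0.3},{"tx": 0.018,"ty": 0.165,"tz": 0.1,"ax": -0.002,"ay": 0.316,"az": 0.001,"grip": -0.3},{"tx": 0.018,"ty": 0.165,"tz": 0.1,"ax": -0.002,"ay": 0.316,"az": 0.001,"grip": -0.3}])

```text
time_s: 18.65
position: [0.6089, 0.0134, 0.1756]
tool_rot: [[-0.08, 0.989, -0.128], [0.538, 0.15, 0.829], [0.839, -0.002, -0.544]]
force: [-0.1, 0.7, 0.3]
opening: 0.646
```

```bash
python3 - <<'E'
from h import *
o=st();print(o['tool_rot'].round(2))
Rt=np.array([[-.082,.989,-.122],[.539,.147,.829],[.838,.002,-.546]])
move(np.array([.5938,.1182,.1084]),Rt,o,label='grasp')
s=snap('side');cv2.imwrite('pics/side9.png',cv2.resize(s['frame'][100:330,180:440],None,fx=2.6,fy=2.6))
E
```

```text
t 18.65 p [0.6089 0.0134 0.1756] F [-0.1  0.7  0.3] open 0.646 j [ 54.  57. -63.  91.  -8.  68.  13.]
[[-0.08  0.99 -0.13]
 [ 0.54  0.15  0.83]
 [ 0.84 -0.   -0.54]]
grasp t [0.0025 0.0019 0.2509] a [-0.0017 -0.0006 -0.0006]
```

View pics/side9.png

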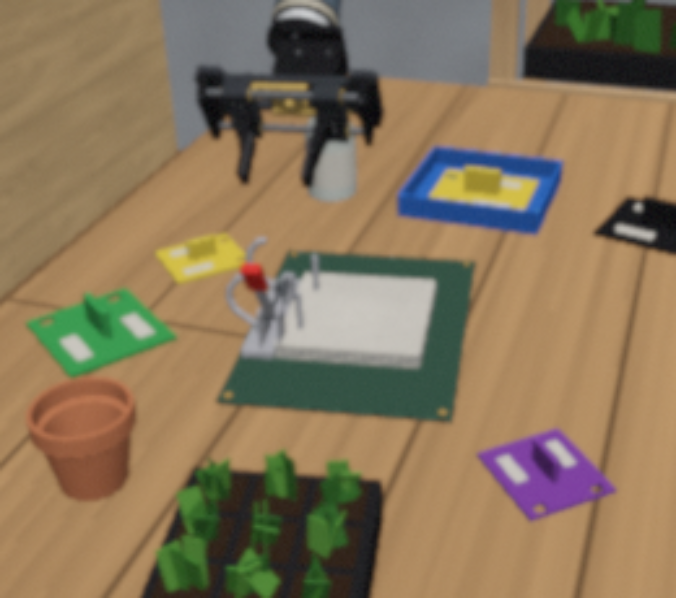

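The arm is at the same approach pose as the earlier retreat, lined up with the handle. I'll advance and pinch.

Request:
apply_moves(steps=[{"tx": 0.002,"ty": 0.002,"tz": 0.1,"ax": -0.001,"ay": 0,"az": 0,"grip": -0.3},{"tx": 0.002,"ty": 0.002,"tz": 0.18,"ax": -0.001,"ay": 0,"az": 0,"grip": -0.3},{"tx": 0.002,"ty": 0.002,"tz": 0.25,"ax": -0.001,"ay": 0,"az": 0,"grip": -0.3},{"tx": 0.002,"ty": 0.002,"tz": 0.25,"ax": -0.001,"ay": 0,"az": 0,"grip": -0.3},{"tx": 0.002,"ty": 0.002,"tz": 0.25,"ax": -0.001,"ay": 0,"az": 0,"grip": 1},{"tx": 0.002,"ty": 0.002,"tz": 0.25,"ax": -0.001,"ay": 0,"az": 0,"grip": 1},{"tx": 0.002,"ty": 0.002,"tz": 0.25,"ax": -0.001,"ay": 0,"az": 0,"grip": 1},{"tx": 0.002,"ty": 0.002,"tz": 0.25,"ax": -0.001,"ay": 0,"az": 0,"grip": 1},{"tx": 0.002,"ty": 0.002,"tz": 0.25,"ax": -0.001,"ay": 0,"az": 0,"grip": 1},{"tx": 0.002,"ty": 0.002,"tz": 0.25,"ax": -0.001,"ay": 0,"az": 0,"grip": 1}], squeeze=30)

```text
time_s: 19.95
position: [0.594, 0.1177, 0.1103]
tool_rot: [[-0.082, 0.989, -0.125], [0.538, 0.15, 0.829], [0.839, 0.001, -0.544]]
force: [-3.6, -4.1, 3.8]
opening: 0.229
```

Request:
apply_moves(steps=[{"tx": 0,"ty": 0,"tz": 0,"ax": 0,"ay": 0,"az": 0,"grip": 1},{"tx": 0,"ty": 0,"tz": 0,"ax": 0,"ay": 0,"az": 0,"grip": 1},{"tx": 0,"ty": 0,"tz": 0,"ax": 0,"ay": 0,"az": 0,"grip": 1}])

```text
time_s: 20.32
position: [0.5939, 0.1176, 0.1103]
tool_rot: [[-0.082, 0.989, -0.125], [0.538, 0.15, 0.829], [0.839, 0.001, -0.544]]
force: [-2.4, -2.6, 1.7]
opening: 0.227
```

```bash
python3 - <<'E'
from h import *
o=st();print('open mm',o['opening']*87);swing(o,(-10,-20,-30,-40,-50,-57))
E
```

```text
t 20.32 p [0.5939 0.1176 0.1103] F [-2.4 -2.6  1.7] open 0.227 j [ 48.  60. -62.  99.  -8.  53.  13.]
open mm 19.764273847992932
d-10 t [-0.008 -0.     0.03 ] a [-0.     -0.0556 -0.0001]
d-20 t [-0.021  -0.0001  0.0582] a [-0.     -0.1111 -0.0002]
d-30 t [-0.0388 -0.0001  0.0837] a [-1.000e-04 -1.667e-01 -3.000e-04]
d-40 t [-0.0607 -0.0002  0.1057] a [-1.000e-04 -2.222e-01 -4.000e-04]
d-50 t [-0.0861 -0.0002  0.1236] a [-1.000e-04 -2.778e-01 -5.000e-04]
d-57 t [-0.1055 -0.0002  0.1333] a [-1.000e-04 -3.167e-01 -5.000e-04]
```

Gripped at 19.8 mm, so I'll swing it down.

Request:
apply_moves(steps=[{"tx": -0.008,"ty": 0,"tz": 0.03,"ax": 0,"ay": -0.055,"az": 0,"grip": 1},{"tx": -0.021,"ty": 0,"tz": 0.058,"ax": 0,"ay": -0.111,"az": 0,"grip": 1},{"tx": -0.039,"ty": 0,"tz": 0.084,"ax": 0,"ay": -0.167,"az": 0,"grip": 1},{"tx": -0.061,"ty": 0,"tz": 0.106,"ax": 0,"ay": -0.222,"az": 0,"grip": 1},{"tx": -0.086,"ty": 0,"tz": 0.124,"ax": 0,"ay": -0.278,"az": 0,"grip": 1},{"tx": -0.105,"ty": 0,"tz": 0.133,"ax": 0,"ay": -0.317,"az": 0,"grip": 1},{"tx": -0.105,"ty": 0,"tz": 0.133,"ax": 0,"ay": -0.317,"az": 0,"grip": 1},{"tx": -0.105,"ty": 0,"tz": 0.133,"ax": 0,"ay": -0.317,"az": 0,"grip": 1}])

```text
time_s: 21.32
position: [0.5897, 0.1438, 0.0298]
tool_rot: [[-0.15, 0.989, 0.001], [0.989, 0.15, -0.003], [-0.003, 0.0, -1.0]]
force: [-0.8, -3.3, 0.0]
opening: 0.231
```

```bash
python3 - <<'E'
from h import *
o=st();print(o['tool_rot'].round(3))
g=o['position']-o['tool_rot'][:,2]*G;print('grasp in file',(RF.T@(g-O)).round(4))
s=snap('side');cv2.imwrite('pics/side10.png',cv2.resize(s['frame'][130:330,180:420],None,fx=3,fy=3))
E
```

```text
t 21.32 p [0.5897 0.1438 0.0298] F [-0.8 -3.3  0. ] open 0.231 j [  2.  36. -27. 105.  23.  44. -29.]
[[-0.15   0.989  0.001]
 [ 0.989  0.15  -0.003]
 [-0.003  0.    -1.   ]]
grasp in file [0.0866 0.1472 0.0485]
```

View pics/side10.png

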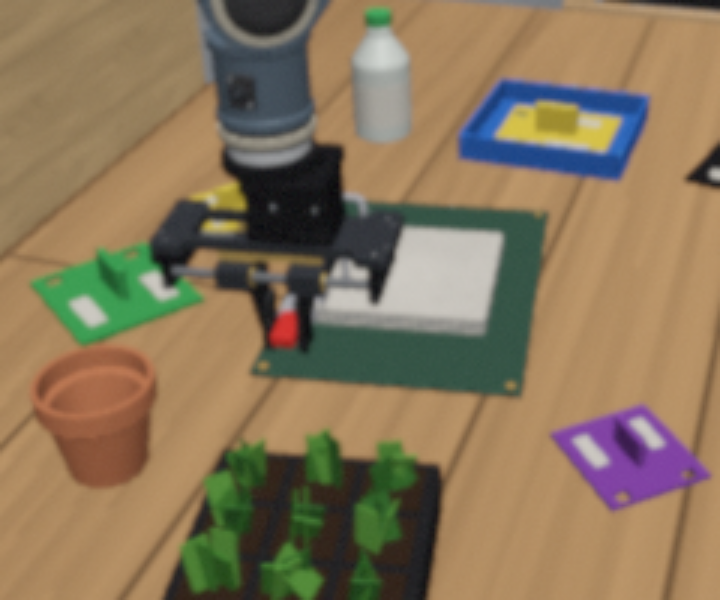

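It is nearly level; the TCP is 2 mm higher than at the first pinch. I'll press down a little more until the stop is felt.

Request:
apply_moves(steps=[{"tx": 0,"ty": 0,"tz": 0.004,"ax": 0,"ay": 0,"az": 0,"grip": 1},{"tx": 0,"ty": 0,"tz": 0.007,"ax": 0,"ay": 0,"az": 0,"grip": 1},{"tx": 0,"ty": 0,"tz": 0.007,"ax": 0,"ay": 0,"az": 0,"grip": 1}])

```text
time_s: 21.75
position: [0.5899, 0.1439, 0.0292]
tool_rot: [[-0.149, 0.989, 0.001], [0.989, 0.149, -0.003], [-0.003, 0.001, -1.0]]
force: [-6.8, -5.1, 20.7]
opening: 0.226
```

The stop is felt: +20.7 N with only 0.6 mm of travel. I'll let go and rise.

Request:
apply_moves(steps=[{"tx": 0,"ty": 0,"tz": 0,"ax": 0,"ay": 0,"az": 0,"grip": -0.3},{"tx": 0,"ty": 0,"tz": 0,"ax": 0,"ay": 0,"az": 0,"grip": -0.3},{"tx": 0,"ty": 0,"tz": 0,"ax": 0,"ay": 0,"az": 0,"grip": -0.3},{"tx": 0,"ty": 0,"tz": 0,"ax": 0,"ay": 0,"az": 0,"grip": -0.3},{"tx": 0,"ty": 0,"tz": 0,"ax": 0,"ay": 0,"az": 0,"grip": -0.3},{"tx": 0,"ty": 0,"tz": -0.1,"ax": 0,"ay": 0,"az": 0,"grip": -0.3},{"tx": 0,"ty": 0,"tz": -0.2,"ax": 0,"ay": 0,"az": 0,"grip": -0.3},{"tx": 0,"ty": 0,"tz": -0.32,"ax": 0,"ay": 0,"az": 0,"grip": -0.3},{"tx": 0,"ty": 0,"tz": -0.4,"ax": 0,"ay": 0,"az": 0,"grip": -0.3},{"tx": 0,"ty": 0,"tz": -0.4,"ax": 0,"ay": 0,"az": 0,"grip": -0.3}])

```text
time_s: 23.0
position: [0.5916, 0.1456, 0.2332]
tool_rot: [[-0.149, 0.989, 0.009], [0.989, 0.149, -0.001], [-0.002, 0.008, -1.0]]
force: [-0.6, -0.2, -0.4]
opening: 0.648
```

```bash
python3 - <<'E'
from h import *
o=st();move(np.array([.45,-.2,.26]),o['tool_rot'],o,label='away')
E
```

```text
t 23.0 p [0.5916 0.1456 0.2332] F [-0.6 -0.2 -0.4] open 0.648 j [  7.  23. -33.  95.  14.  65. -22.]
away t [-0.6412 -0.3828 -0.0553] a [0. 0. 0.]
```

Moving aside for a clear view of the file.

Request:
apply_moves(steps=[{"tx": -0.64,"ty": -0.38,"tz": -0.05,"ax": 0,"ay": 0,"az": 0,"grip": -0.3},{"tx": -0.64,"ty": -0.38,"tz": -0.05,"ax": 0,"ay": 0,"az": 0,"grip": -0.3},{"tx": -0.64,"ty": -0.38,"tz": -0.05,"ax": 0,"ay": 0,"az": 0,"grip": -0.3},{"tx": -0.64,"ty": -0.38,"tz": -0.05,"ax": 0,"ay": 0,"az": 0,"grip": -0.3},{"tx": -0.64,"ty": -0.38,"tz": -0.05,"ax": 0,"ay": 0,"az": 0,"grip": -0.3},{"tx": -0.64,"ty": -0.38,"tz": -0.05,"ax": 0,"ay": 0,"az": 0,"grip": -0.3},{"tx": -0.64,"ty": -0.38,"tz": -0.05,"ax": 0,"ay": 0,"az": 0,"grip": -0.3},{"tx": -0.64,"ty": -0.38,"tz": -0.05,"ax": 0,"ay": 0,"az": 0,"grip": -0.3}])

```text
time_s: 24.0
position: [0.451, -0.1986, 0.2565]
tool_rot: [[-0.149, 0.989, 0.007], [0.989, 0.149, 0.0], [-0.001, 0.007, -1.0]]
force: [0.3, 0.3, -0.3]
opening: 0.649
```

```bash
python3 - <<'E'
from h import *
st()
s=snap('side');t=snap('top')
a=cv2.resize(s['frame'][130:330,180:420],None,fx=3.3,fy=3,interpolation=cv2.INTER_CUBIC)[:590]
cv2.imwrite('pics/side11.png',a);cv2.imwrite('pics/top11.png',t['frame'])
W=world_all(s);hsv=cv2.cvtColor(s['frame'],cv2.COLOR_BGR2HSV)
m=((hsv[...,0]<4)|(hsv[...,0]>174))&(hsv[...,1]>180)&(hsv[...,2]>80)&(W[...,2]>.03)&(W[...,0]>.4)&(W[...,1]>-.1)&(W[...,1]<.2)
P=(W[m]-O)@RF;print('red',len(P),P.mean(0).round(4),P.min(0).round(3),P.max(0).round(3))
E
```

```text
t 24.0 p [ 0.451  -0.1986  0.2565] F [ 0.3  0.3 -0.3] open 0.649 j [ 42.   9. -26. 109.   4.  63.  23.]
red 72 [0.084  0.1555 0.0491] [0.076 0.134 0.042] [0.093 0.168 0.052]
```

View pics/side11.png

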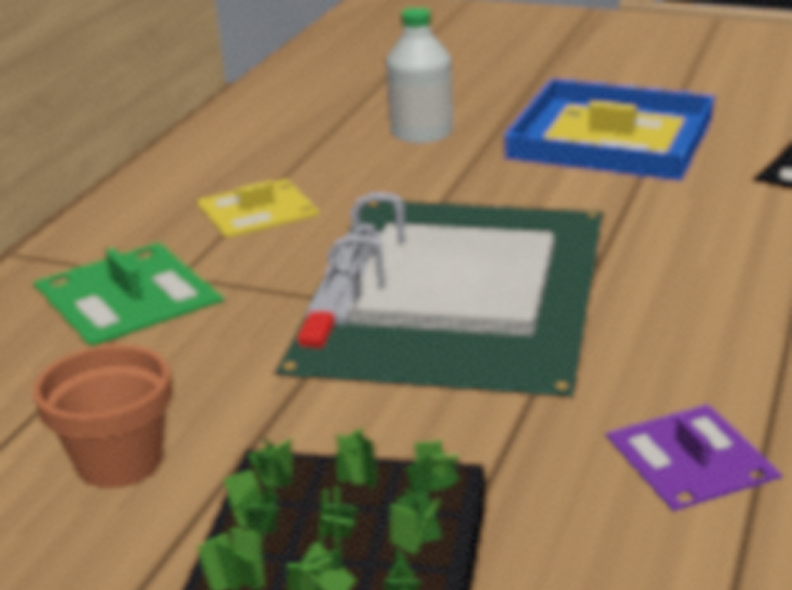

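View pics/top11.png

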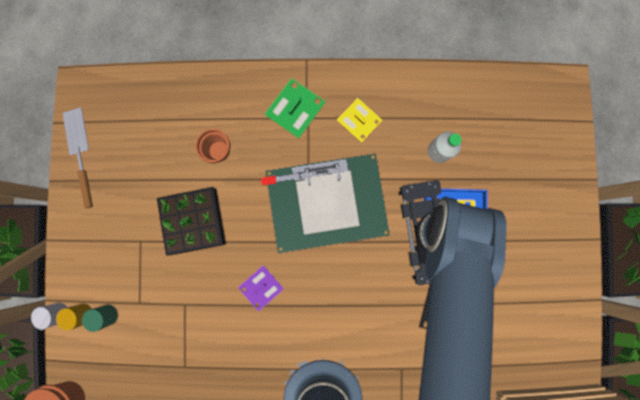

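The handle is level (top z ≈ 50 mm at (317,330)) and the arches are closed on the posts (crop 378,200). The card lies flat in the tray (crop 612,120). The pot, bottle and plugs are at their first-picture pixels. Handing in.

```bash
python3 -c "
from cell import arm
print(arm.finish_job())"
```

```text
the job is handed in; nothing more can be done
None
```

The job is done and handed in at about 24 s, with the robot touching nothing. I swung the red lever up to open the rings and lifted the larger yellow card straight off the posts. I lowered it into the blue tray until I felt about 7.5 N of contact, then let go. After that I swung the lever back down to its stop (about 21 N felt) and released it.

- **Card:** the side view shows it flat, tab up, inside the tray; its top measured about z = 12 mm, where about 10 was expected. The arm hid much of the tray in the last top view, so the side view is the one I relied on.
- **Lever and rings:** the handle is level, its top at about 50 mm against a nominal 51. The arches are closed on the posts.
- **Bystanders:** the seedlings, pot and bottle are at the same pixels as at the start.

No check failed. The two camera views put the tray centre up to about 4 mm apart, which was within the room the card had in the tray.

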